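# Jack up the printing bed and hold it

### The arm

A 6-joint arm with a two-finger parallel gripper is mounted at the origin on the work surface. World frame = base frame: x ahead of the robot, y to its left, z up, the work surface at z = 0. Lengths are in m, angles in rad, forces in N, time in s.
With the tool pointing down it reaches from about 0.3 to 0.775 m from the base axis. Payload 14.6 kg.
Tool frame: the origin (TCP) lies at the very end of the fingers, on their centre line; the grasp point (between the pads) lies bot.grip_depth behind it (bot.grip_depth is the distance from the TCP to the grasp point, in m); x points along the fingers, z is the direction in which the jaws open and shut, and the axes are right-handed (so a half turn about x gives the same grasp; the last joint's range is limited). The gripper opens to 94 mm and grips with 3 to 60 N. Pads are 16 mm wide; open, the fingers measure 119 mm over their backs; the gripper's body (75 mm by 177 mm) begins 78 mm behind the grasp point.
Start: joints at [-1.251, 0.3, 1.521, -0, 1.321, -0.067], TCP at [0.207, -0.509, 0.205] pointing down, gripper open.
Joint ranges: [-3.03, 3.03], [-0.79, 2.21], [0.23, 2.52], [-1.04, 4.18], [0, 3.07], [-2.55, 2.55]. Speed limits (rad/s): [2.22, 2.22, 2.57, 3.14, 3.14, 3.14].

### API

Orientations are given as [roll, pitch, yaw] about the fixed x, y, z axes, in that order (R = Rz(yaw) Ry(pitch) Rx(roll)).
In Python, from workcell import telemetry, read_camera, bot gives the robot as it stands.
- The arm moves only by the tool play_rows, never from a script. Its argument "targets" is a list of rows, each a list of 5 numbers: the shift along the tool's x, y, z in mm, then the turn about the tool's x in degrees, then the finger opening in mm, from 0 to 94. In form: [[dx, dy, dz, yaw, claw], ...]. A call has 1 to 5 rows; each row is the pose to reach, as a shift and turn from the pose commanded when the call began, along the tool's axes at that moment; what a row does not reach only later rows make up. A row lasts 1/12 s, in which the tool goes at most 41.7 mm and 7.16 degrees, less where a joint would pass 70% of its speed; a pose out of reach is approached as far as the arm can. A call with a gripper value outside its range is refused whole. The fingers move at their own pace and stop on an object; "force" is the grip in N (left out, the last holds). Time passes only in rows, so rows that repeat a pose let the fingers close. It gives the time, the measured TCP pose, the force and the opening at its end, in the units of the state.
- telemetry.observe(): the state, without advancing time (a new reading comes with each control period).
- read_camera(name): name is "scene" or "top"; returns a dict with "color" (480x640x3 uint8, red, green, blue), "depth" (480x640 float32, m along the optical axis (not along the pixel's ray), 0 where there is no reading), "intrinsics" (3x3 intrinsics, pixels), "T" (4x4, takes a point from camera to world coordinates). Camera axes: x right, y down, z forward; pixel columns grow to the right and rows downward; lengths in m; the calibration is good to about 2 mm. A picture is of the moment at which its call begins.
- bot.close_job(): hands the job in, once; it reports no verdict.
The state is a dict: "time_s": time; "joint_positions": joint angles; "joint_velocities": joint speeds; "joint_efforts": joint torques, N m; "ee_pos": TCP position; "tool_rot": TCP orientation; "wrist_force": force on the tool from outside, world axes, zero at the start; "torque": the same for the moment, N m; "opening": finger opening in m.
Only numpy, scipy, OpenCV 4.12 (cv2) and the standard library are available. Lean on these libraries where they do the work, as an engineer would, in place of code of your own. Each camera call takes 0.05 s, during which the arm holds its last target.

### The job

Set the little lever jack down on the table, upright, with its saddle centred under the marked lift pad of the wooden printing bed (the sliding steel lug with the cone on top). Then pump it: press the jack's handle all the way down, let it come all the way back up, and press it all the way down a second time. Finish while still holding the handle down, so that the bed stays raised on the jack, and leave the other things on the table where they are.

Things in the scene. Friction and masses are not known exactly. Their poses are not given: they have to be found in the camera images.
- jack: Loose grey lever jack, 0.85 kg, 245 mm long (own x -150 to +94 mm), 70 mm wide, base plate 12 mm thick. Origin: underside, below the middle of the pump block; +x points to the saddle end, z up. Round ram cylinder, 38 mm across, at x = +75 mm, top at 52 mm, saddle above it. Handle reaches back (-x) and up. The base reaches under the handle, so pressing does not tip the jack.
- pump_block (a point): Centre of the top of the jack's upright pump block, 76 mm above the jack's underside, above its origin. The block is 36 mm along the jack's x, 40 mm along its y; its two side faces (+y and -y) are the place to grip and carry the jack by, free from 15 to 76 mm above its underside.
- saddle (a point): Centre of the top face of the jack's saddle, a steel disc 32 mm across at x = +75 mm of the jack; 70 mm above the jack's underside with the handle up, rising straight up by 45 mm per rad of the handle joint, to 97 mm; it sinks again when the handle comes up.
- handle_pivot (a point): Pivot of the jack's handle, at x = -32 mm, z = 56 mm of the jack: a horizontal pin along the jack's y axis.
- handle_grip (a point): Centre of the top face of the flat black rubber grip at the handle's free end (36 long, 50 wide, 12 mm thick), 86 mm along the handle from the pivot and 6 mm above its centre line. Handle up: at x = -107, z = 99 mm of the jack, sloping 0.45 rad (back end higher); fully down: x = -118, z = 49 mm, sloping 0.15 rad the other way. Press on it from above, following its arc.
- handle (a joint): Angle of the jack's handle, rad: 0 = fully up (its spring returns it there when released), 0.60 = fully down at its stop; grows as it is pressed down. About 2 to 3 N at the grip unloaded, about 10 N once the bed is being lifted (from about 0.3 rad).
- press: Low printing bed unit, fixed to the table: dark steel base 140 x 300 x 30 mm, four guide posts to 177 mm, wooden bed slab 170 x 290 mm on them, underside 90 mm above the table. Origin: centre of the base's underside; its own -x is the front, facing the robot. Front edges: bed x = -90, base x = -70 mm. Two plain steel lugs, to x = -125 mm at y = +-125 mm, are not lift points.
- lift_point (a point): Marked lift point: centre of the underside of the round pad (28 mm across) under the lift pad lug, 84 mm above the table at rest, at x = -123 mm of the press and anywhere within 45 mm of its middle (y); does not slide under load. The space below and in front is open: the saddle goes in under it from the front, along the press's +x. The point's axes are those of the press.
- lift_mark (a point): Tip of the steel cone (24 mm across its foot) on top of the lift pad lug, 120 mm above the table at rest and straight above the lift point: the mark seen from above. The lug is 36 mm wide and reaches to x = -141 mm of the press.
- bed (a joint): Height of the bed above its rest, m: 0 = at rest, grows as it rises on its posts (stops at 0.030). With the saddle under the pad and the handle fully down it is about 0.013. Bed and lugs weigh about 1.1 kg.
- ink_tin: small closed steel tin, 44 mm across, 50 mm tall, standing beside the way to the lift pad; a bystander. Origin: centre of its underside
- packing: small pale wooden packing block, 50 x 34 x 24 mm, lying beside the way to the lift pad; a bystander. Origin: centre of its underside
- mallet: hammer with a wooden handle, 200 mm long, lying on the table beyond the jack; a bystander
- bowl: white bowl, 84 mm across, 45 mm tall; a bystander. Origin: centre of its underside
- brush: hand brush with a wooden handle lying at the left of the table; a bystander
- mug: mug, 76 mm across, 85 mm tall, at the left; a bystander. Origin: centre of its underside
- block: wooden block, 100 x 70 x 30 mm, lying at the left; a bystander. Origin: centre of its underside
Not all that is in view belongs to the job. Leave any green look-alike of the jack alone.

How it is judged:
By the outcome, as a careful person would: the job done as asked, in the order asked, and still so for the second after the job is handed in, while the arm keeps its last pose, push and grip.
It also fails if it takes over 61 s, if anything falls off the work surface, if the arm or the gripper's body presses on something with over 40 N, if the wrist force passes 120 N, or if a joint passes its speed limit or range.

## Working session

There is one attempt and no reset: what is moved stays moved. The work goes in short steps, Python scripts to look and compute and a tool call to move; the robot and the scene stay as the last step left them, time stands still between calls to the robot, and variables do not carry over. Pictures are saved under pics/ and viewed, and the job is handed in when it is done.

Besides the shell and the picture viewer there is one more tool, called after "Call:" by a JSON object that holds its "fn" and its "kwargs", one argument or row to a line. play_rows: Moves the arm, as the interface text tells. Its arguments: {"type":"object","properties":{"targets":{"type":"array"},"force":{"type":"number"}},"required":["targets"]}

```bash
mkdir -p pics; ls; python3 - <<'E'
from workcell import telemetry, read_camera, bot
import cv2,numpy as np
print(telemetry.observe()); print(bot.grip_depth)
for n in("scene","top"):
    c=read_camera(n); cv2.imwrite(f"pics/{n}0.png",c["color"][:,:,::-1]); np.savez(f"{n}0.npz",**c)
    print(n,c["intrinsics"],c["T"])
E
```

```text
pics
{'time_s': 0.0, 'joint_positions': array([-1.25060484e+00,  3.00458239e-01,  1.52158029e+00,  1.27845573e-06,
        1.32070580e+00, -6.66143062e-02]), 'joint_velocities': array([-0.00100524, -0.00082385,  0.00118335,  0.00218387,  0.0008753 ,
       -0.00126668]), 'joint_efforts': array([-1.23394613e-03, -5.31811130e+01, -3.52735198e+01,  7.07580778e-02,
        2.44371418e-02, -1.32050814e-04]), 'ee_pos': array([ 0.20738465, -0.50911795,  0.20489372]), 'tool_rot': array([3.07390311, 1.56964465, 1.88991226]), 'wrist_force': array([ 0.60219364, -0.45975756, -0.33099284]), 'torque': array([ 0.01358437, -0.02498112,  0.06697585]), 'opening': 0.09378429749186215}
0.0188
scene [[453.38744149   0.         315.96916148]
 [  0.         453.38744149 238.52189239]
 [  0.           0.           1.        ]] [[ 0.72410332  0.47223872 -0.50265791  1.15401363]
 [ 0.6894937  -0.51311283  0.51118848 -0.75514945]
 [-0.01651723 -0.71673273 -0.69715233  1.05734576]
 [ 0.          0.          0.          1.        ]]
top [[515.97425308   0.         319.20397039]
 [  0.         515.97425308 238.79562916]
 [  0.           0.           1.        ]] [[ 0.00505916 -0.98991933  0.14154198  0.26125567]
 [-0.99995332 -0.00617329 -0.00743338 -0.06780904]
 [ 0.00823223 -0.14149776 -0.98990435  1.5501282 ]
 [ 0.          0.          0.          1.        ]]
```

View pics/top0.png

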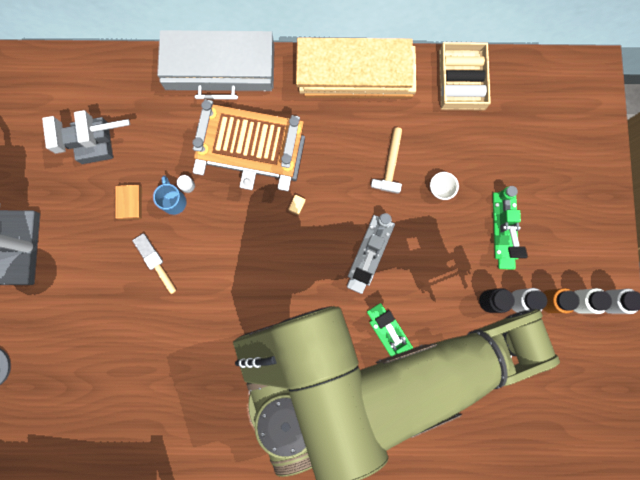

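View pics/scene0.png

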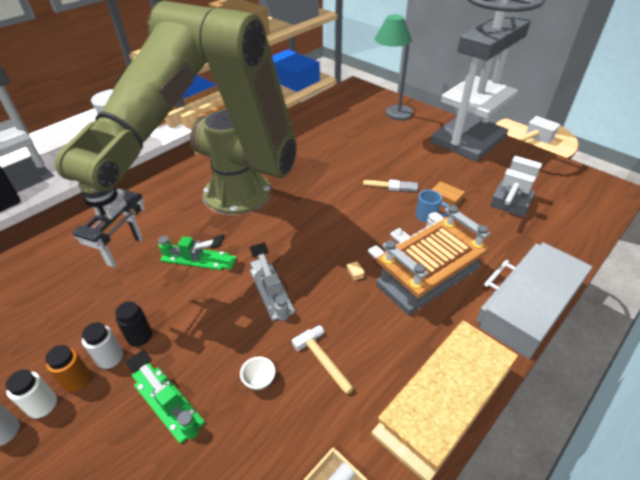

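The top view shows the grey jack at about (371,253), saddle at (385,220), grip at (361,275). The press is at (248,140) with the lift lug at (247,178), the packing at (297,204) and the ink tin at (186,184). Next I'll zoom in on these.

```bash
python3 - <<'E'
import cv2,numpy as np
d=np.load("top0.npz"); im=d["color"][:,:,::-1]
a=cv2.resize(im[90:225,170:320],None,fx=5,fy=5,interpolation=cv2.INTER_CUBIC)[:600,:]
b=cv2.resize(im[205:300,335:410],None,fx=6,fy=6,interpolation=cv2.INTER_CUBIC)
cv2.imwrite("pics/a.png",a);cv2.imwrite("pics/b.png",b)
d=np.load("scene0.npz"); im=d["color"][:,:,::-1]
cv2.imwrite("pics/c.png",cv2.resize(im[190:320,350:500],None,fx=4.5,fy=4.5,interpolation=cv2.INTER_CUBIC))
E
```

```text
(no output)
```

View pics/a.png

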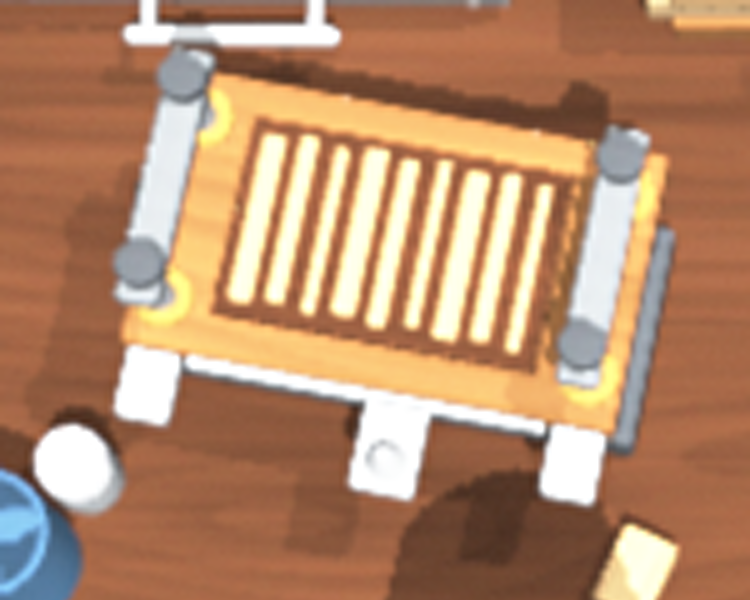

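View pics/b.png

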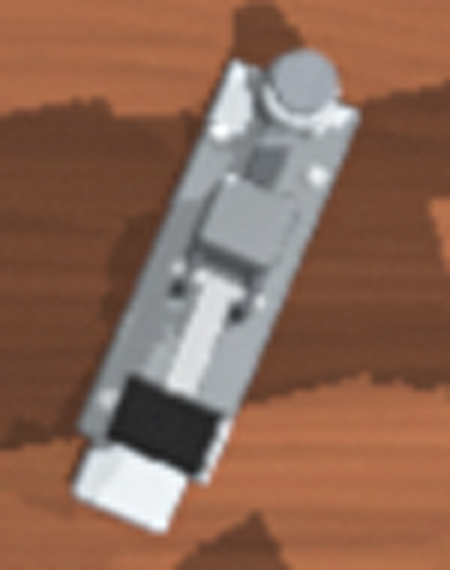

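View pics/c.png

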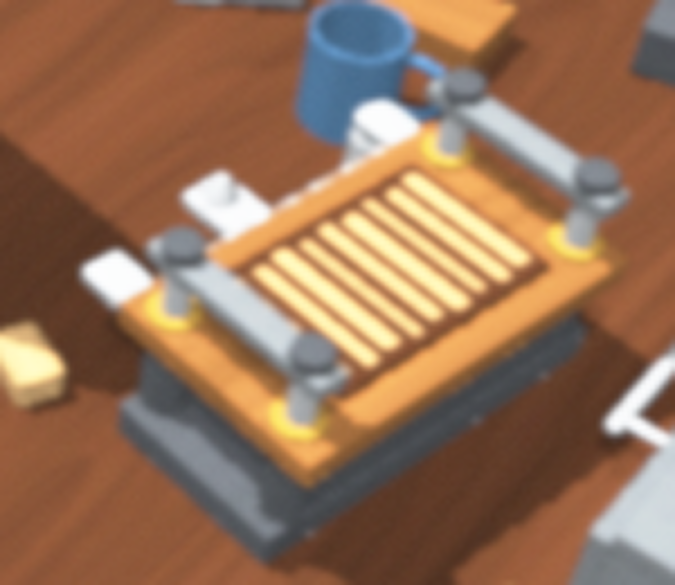

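```bash
cat > h.py <<'E'
import numpy as np,cv2
def ray(c,u,v,z):
    K=c["intrinsics"];T=c["T"]
    d=T[:3,:3]@np.linalg.inv(K)@np.array([u,v,1.]);o=T[:3,3]
    return o+d*(z-o[2])/d[2]
def proj(c,p):
    T=c["T"];q=T[:3,:3].T@(np.asarray(p)-T[:3,3]);q=c["intrinsics"]@q;return q[:2]/q[2]
def cloud(c):
    K=c["intrinsics"];T=c["T"];v,u=np.mgrid[:480,:640]
    z=c["depth"];P=np.stack([(u-K[0,2])/K[0,0]*z,(v-K[1,2])/K[1,1]*z,z],-1)
    return P@T[:3,:3].T+T[:3,3]
E
python3 - <<'E'
from h import *
c=np.load("top0.npz");P=cloud(c)
A=lambda x,y:((x+.5)/5-.5+170,(y+.5)/5-.5+90)
B=lambda x,y:((x+.5)/6-.5+335,(y+.5)/6-.5+205)
def s(n,uv,z):
    p=ray(c,*uv,z); q=P[int(round(uv[1])),int(round(uv[0]))]
    print(n,np.round(p*1000,1),"depth",np.round(q*1000,1));return p
print(s("mark",A(385,455),.120))
po=[s("post",A(*x),.177) for x in[(185,75),(140,262),(620,155),(580,342)]]
print("post centre",np.mean(po,0)); 
f=lambda d:np.degrees(np.arctan2(d[1],d[0]))
print("press yaw",f(po[0]-po[1]),f(po[2]-po[3]),f(po[0]-po[2])-90,f(po[1]-po[3])-90)
for x in[(120,352),(610,432)]: s("bed front",A(*x),.12)
lug=[s("lug",A(*x),.1) for x in[(350,488),(415,500),(432,405)]]
s("tin",A(75,465),.05); s("pack",A(637,560),.024)
sd=s("saddle",B(305,82),.07)
bl=[s("blk",B(*x),.076) for x in[(232,178),(298,210),(268,272),(203,242)]]
b=np.mean(bl,0);print("blk c",b,"yaw",f(sd-b),"dist",np.linalg.norm((sd-b)[:2]))
e=[s("base",B(*x),.012) for x in[(238,62),(80,430),(357,110),(205,485)]]
print(f(e[0]-e[1]),f(e[2]-e[3]))
s("grip",B(165,425),.099)
# height histogram for jack and press
for n,(u0,u1,v0,v1) in dict(jack=(345,400,210,295),lug=(240,256,168,190)).items():
    z=P[v0:v1,u0:u1,2].ravel();print(n,np.percentile(z,[2,10,50,90,99]).round(3))
E
```

```text
mark [631.6 128.7 120. ] depth [632.3 128.5 112.8]
[0.63155499 0.12867516 0.12      ]
post [833.4 237.6 177. ] depth [831.3 236.  179.3]
post [725.1 258.5 177. ] depth [727.  258.8 171.3]
post [788.9  -5.3 177. ] depth [789.5  -6.2 172.2]
post [681.3  15.4 177. ] depth [681.2  14.2 177.6]
post centre [0.75716924 0.12654472 0.177     ]
press yaw -10.908801533793259 -10.887484081547719 -10.397112234799692 -10.198093981165215
bed front [690.9 281.4 120. ] depth [ 7.271e+02  3.096e+02 -5.000e-01]
bed front [645.9   1.  120. ] depth [6.480e+02 2.000e-01 1.123e+02]
lug [617.1 151.  100. ] depth [641.6 164.5   2.6]
lug [610.3 113.5 100. ] depth [633.3 124.9  -0.9]
lug [666.6 105.  100. ] depth [662.9 103.9 108.9]
tin [642.2 322.5  50. ] depth [640.3 320.5  53. ]
pack [592.4 -11.7  24. ] depth [590.2 -11.9  28.7]
saddle [ 534.6 -271.8   70. ] depth [ 535.3 -270.5   70.4]
blk [ 486.3 -235.1   76. ] depth [ 487.4 -234.7   73.3]
blk [ 470.9 -266.8   76. ] depth [ 469.3 -265.6   78.9]
blk [ 440.8 -252.    76. ] depth [ 442.5 -253.3   59.3]
blk [ 455.1 -220.9   76. ] depth [ 457.  -221.4   59.4]
blk c [ 0.46326187 -0.2436913   0.076     ] yaw -21.49284684492838 dist 0.07672256786778084
base [ 555.4 -246.    12. ] depth [ 556.1 -245.8    6.8]
base [ 368.9 -165.5   12. ] depth [ 3.705e+02 -1.666e+02 -3.000e-01]
base [ 531.2 -305.9   12. ] depth [ 531.2 -305.9   10.4]
base [ 342.  -227.5   12. ] depth [ 344.1 -229.9   -4.3]
-23.335533634639496 -22.50689386180832
grip [ 365.4 -199.9   99. ] depth [ 366.3 -199.3  103.1]
jack [-0.008 -0.004  0.002  0.072  0.104]
lug [-0.006 -0.001  0.101  0.11   0.121]
```

```bash
cat >> h.py <<'E'
from scipy.spatial.transform import Rotation as R
def toolR(st): return R.from_euler("xyz",st["tool_rot"]).as_matrix()
def go(st,p,yaw_deg):
    """shift in tool axes (mm) to TCP p and turn about tool x so that jaw axis z is at world yaw (mod 180)"""
    M=toolR(st);d=M.T@(np.asarray(p)-st["ee_pos"])*1000
    a=np.degrees(np.arctan2(M[1,2],M[0,2]))
    dy=(yaw_deg-a+90)%180-90
    t=-dy if M[2,0]<0 else dy
    print("pos",st["ee_pos"].round(4),"jaw",round(a,2),"tilt",np.degrees(np.arccos(-M[2,0])).round(2),"q6",st["joint_positions"][5].round(2),"t",round(st["time_s"],2),"F",st["wrist_force"].round(1),"op",round(st["opening"]*1000,1))
    print("shift",d.round(1),"turn",round(t,2))
E
python3 - <<'E'
from h import *
from workcell import telemetry
st=telemetry.observe();print(toolR(st).round(3))
go(st,[.464,-.2425,.20],67)
go(st,[.464,-.2425,.026],67)
E
```

```text
[[-0.     0.926  0.377]
 [ 0.001  0.377 -0.926]
 [-1.     0.    -0.001]]
pos [ 0.2074 -0.5091  0.2049] jaw -67.84 tilt 0.06 q6 -0.07 t 0.1 F [-1.2 -0.1 -0.4] op 94.0
shift [   5.1  338.2 -150.1] turn 45.16
pos [ 0.2074 -0.5091  0.2049] jaw -67.84 tilt 0.06 q6 -0.07 t 0.1 F [-1.2 -0.1 -0.4] op 94.0
shift [ 179.1  338.2 -149.9] turn 45.16
```

Call:
{"fn": "play_rows", "kwargs": {
  "targets": [
    [5,169,-75,23,94],
    [5,169,-75,23,94],
    [5,169,-75,23,94],
    [5,169,-75,23,94],
    [5,169,-75,23,94]
  ],
  "force": 40
}}

```text
time_s: 0.52
ee_pos: [0.3372, -0.3737, 0.2002]
tool_rot: [-3.033, 1.57, 1.662]
wrist_force: [-0.2, -0.0, 0.2]
opening: 0.0936
```

```bash
python3 - <<'E'
from h import *
from workcell import telemetry
st=telemetry.observe()
go(st,[.464,-.2425,.20],67)
E
```

```text
pos [ 0.3372 -0.3737  0.2002] jaw -91.02 tilt 0.04 q6 0.68 t 0.52 F [-0.2 -0.   0.2] op 93.6
shift [   0.3  124.4 -133.4] turn 21.98
```

Call:
{"fn": "play_rows", "kwargs": {
  "targets": [
    [0,124,-133,22,94],
    [0,124,-133,22,94],
    [0,124,-133,22,94],
    [0,124,-133,22,94],
    [0,124,-133,22,94]
  ]
}}

```text
time_s: 0.93
ee_pos: [0.4631, -0.2426, 0.2003]
tool_rot: [-2.516, 1.57, 1.795]
wrist_force: [-0.2, -0.3, 0.8]
opening: 0.0939
```

```bash
python3 - <<'E'
from h import *
from workcell import telemetry
st=telemetry.observe()
go(st,[.464,-.2425,.026],67)
E
```

```text
pos [ 0.4631 -0.2426  0.2003] jaw -113.01 tilt 0.02 q6 1.42 t 0.93 F [-0.2 -0.3  0.8] op 93.9
shift [174.3   0.8  -0.4] turn -0.01
```

Call:
{"fn": "play_rows", "kwargs": {
  "targets": [
    [40,1,0,0,94],
    [80,1,0,0,94],
    [120,1,0,0,94],
    [150,1,0,0,94],
    [170,1,0,0,94]
  ]
}}

```text
time_s: 1.35
ee_pos: [0.4611, -0.2444, 0.027]
tool_rot: [-1.728, 1.567, 2.586]
wrist_force: [0.1, -0.1, -0.3]
opening: 0.0945
```

```bash
python3 - <<'E'
from h import *
from workcell import telemetry,read_camera
st=telemetry.observe()
go(st,[.464,-.2425,.026],67)
c=read_camera("scene"); cv2.imwrite("pics/s1.png",cv2.resize(c["color"][190:360,190:360,::-1],None,fx=3.5,fy=3.5,interpolation=cv2.INTER_CUBIC))
E
```

```text
pos [ 0.4611 -0.2444  0.027 ] jaw -112.83 tilt 0.24 q6 1.41 t 1.35 F [ 0.1 -0.1 -0.3] op 94.5
shift [ 1.   1.9 -2.8] turn 0.17
```

View pics/s1.png

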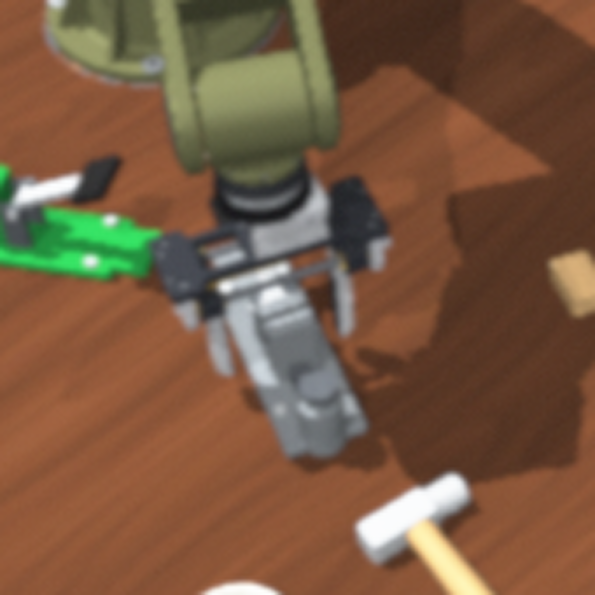

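The fingers straddle the grey jack's pump block and the green jack is clear of them. Closing.

Call:
{"fn": "play_rows", "kwargs": {
  "targets": [
    [0,1,-1,0,94],
    [0,1,-1,0,36],
    [0,1,-1,0,36],
    [0,1,-1,0,36],
    [0,1,-1,0,36]
  ],
  "force": 40
}}

```text
time_s: 1.82
ee_pos: [0.4643, -0.2451, 0.0316]
tool_rot: [1.402, 1.569, -0.567]
wrist_force: [0.3, 0.2, 0.5]
opening: 0.0707
```

Call:
{"fn": "play_rows", "kwargs": {
  "targets": [
    [0,0,0,0,36],
    [0,0,0,0,36],
    [0,0,0,0,36],
    [0,0,0,0,36],
    [0,0,0,0,36]
  ]
}}

```text
time_s: 2.23
ee_pos: [0.4641, -0.2445, 0.0306]
tool_rot: [2.886, 1.57, 0.917]
wrist_force: [1.5, 4.6, 3.4]
opening: 0.0398
```

```bash
python3 - <<'E'
from h import *
from workcell import telemetry,read_camera
st=telemetry.observe()
go(st,[.464,-.2425,.066],67)
E
```

```text
pos [ 0.4641 -0.2445  0.0306] jaw -112.85 tilt 0.04 q6 1.41 t 2.23 F [1.5 4.6 3.4] op 39.8
shift [-35.4  -0.8  -1.9] turn 0.15
```

Call:
{"fn": "play_rows", "kwargs": {
  "targets": [
    [-8,0,0,0,36],
    [-20,0,0,0,36],
    [-35,0,0,0,36],
    [-45,0,0,0,36],
    [-45,0,0,0,36]
  ]
}}

```text
time_s: 2.65
ee_pos: [0.4645, -0.2453, 0.0773]
tool_rot: [1.349, 1.568, -0.62]
wrist_force: [1.0, -0.7, -6.8]
opening: 0.04
```

```bash
python3 - <<'E'
from h import *
from workcell import telemetry,read_camera
st=telemetry.observe()
go(st,[.455,.158,.076],79.4)
for n in("scene","top"):
    c=read_camera(n)
    s=(slice(190,360),slice(190,360)) if n=="scene" else (slice(195,300),slice(320,425))
    cv2.imwrite(f"pics/{n}2.png",cv2.resize(c["color"][s][:,:,::-1],None,fx=4 if n=="top" else 3,fy=4 if n=="top" else 3,interpolation=cv2.INTER_CUBIC)); np.savez(f"{n}2.npz",**c)
E
python3 -c "
import cv2,numpy as np
a=cv2.imread('pics/scene2.png')[:420,:420];b=cv2.imread('pics/top2.png');b=b[:420,:400]
a=cv2.imread('pics/scene2.png');a=cv2.resize(a,(400,400));b=cv2.resize(b,(400,400));cv2.imwrite('pics/j2.png',np.hstack([a,b]))"
```

```text
pos [ 0.4645 -0.2453  0.0773] jaw -112.84 tilt 0.15 q6 1.41 t 2.65 F [ 1.  -0.7 -6.8] op 40.0
shift [   0.7 -165.3 -368. ] turn -12.24
```

View pics/j2.png

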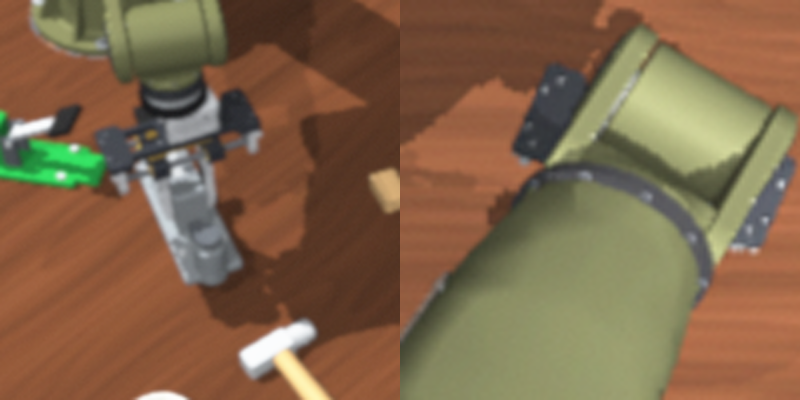

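Call:
{"fn": "play_rows", "kwargs": {
  "targets": [
    [0,-14,-32,-2,36],
    [0,-30,-68,-4,36],
    [0,-46,-104,-6,36],
    [0,-62,-140,-8,36],
    [0,-78,-175,-10,36]
  ]
}}

```text
time_s: 3.17
ee_pos: [0.4589, -0.0515, 0.0745]
tool_rot: [-1.529, 1.569, 2.961]
wrist_force: [1.1, 0.8, -7.9]
opening: 0.0398
```

```bash
python3 - <<'E'
from h import *
from workcell import telemetry,read_camera
st=telemetry.observe()
go(st,[.455,.162,.076],79.4)
E
```

```text
pos [ 0.4589 -0.0515  0.0745] jaw -102.76 tilt 0.09 q6 1.6 t 3.17 F [ 1.1  0.8 -7.9] op 39.8
shift [  -1.4  -50.9 -207.4] turn -2.16
```

Call:
{"fn": "play_rows", "kwargs": {
  "targets": [
    [0,-9,-37,-1,36],
    [0,-19,-78,-2,36],
    [0,-29,-119,-2,36],
    [-1,-39,-160,-2,36],
    [-1,-48,-195,-2,36]
  ]
}}

```text
time_s: 3.58
ee_pos: [0.4555, 0.1497, 0.0757]
tool_rot: [-1.146, 1.57, -2.906]
wrist_force: [0.2, 0.7, -6.7]
opening: 0.0396
```

Call:
{"fn": "play_rows", "kwargs": {
  "targets": [
    [0,-1,-8,0,36],
    [0,-2,-12,0,36],
    [0,-2,-12,0,36]
  ]
}}

```text
time_s: 3.83
ee_pos: [0.4562, 0.1598, 0.0756]
tool_rot: [-1.026, 1.569, -2.785]
wrist_force: [-0.4, -0.1, -7.1]
opening: 0.0396
```

```bash
python3 - <<'E'
from h import *
from workcell import telemetry,read_camera
st=telemetry.observe()
go(st,[.455,.162,.076],79.4)
for n in("scene","top"):
    c=read_camera(n); np.savez(f"{n}3.npz",**c)
    s=(slice(150,300),slice(300,450)) if n=="scene" else (slice(150,300),slice(170,320))
    cv2.imwrite(f"pics/{n}3.png",cv2.resize(c["color"][s][:,:,::-1],None,fx=4,fy=4,interpolation=cv2.INTER_CUBIC))
E
```

```text
pos [0.4562 0.1598 0.0756] jaw -100.77 tilt 0.09 q6 2.02 t 3.83 F [-0.4 -0.1 -7.1] op 39.6
shift [-0.4 -1.6 -1.9] turn -0.17
```

View pics/scene3.png

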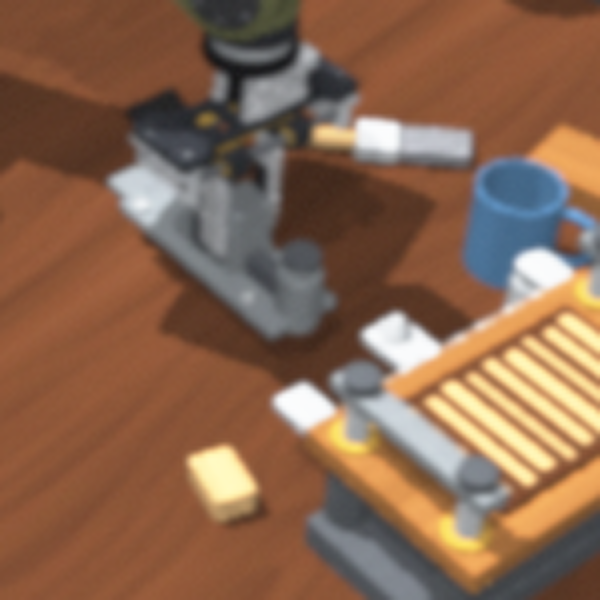

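View pics/top3.png

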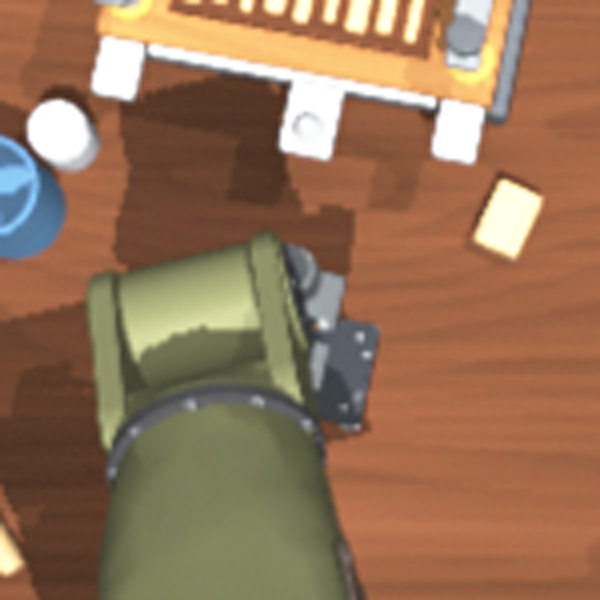

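```bash
python3 - <<'E'
from h import *
c=np.load("scene3.npz");P=cloud(c)
S=lambda x,y:((x+.5)/4-.5+300,(y+.5)/4-.5+150)
# zoom & refine
im=c["color"][:,:,::-1]
z=cv2.resize(im[205:240,360:410],None,fx=14,fy=14,interpolation=cv2.INTER_CUBIC);cv2.imwrite("pics/z.png",z)
sd=ray(c,*S(300,257),.115);mk=ray(c,*S(397,324),.120)
print("saddle",sd,P[214,374],P[213,375]);print("mark",mk)
d=mk-sd;a=np.radians(-10.6);print("rel in press axes",d[0]*np.cos(a)+d[1]*np.sin(a),-d[0]*np.sin(a)+d[1]*np.cos(a))
print("tcp->saddle",sd-np.array([.4562,.1598,.0756]), "exp",.075*np.cos(np.radians(-10.8)),.075*np.sin(np.radians(-10.8)))
Z=P[205:222,366:384,2];print(Z.round(3)[::2,::2])
E
```

```text
saddle [0.5337278  0.14146833 0.115     ] [0.53471592 0.13670317 0.11812766] [0.53305151 0.14402895 0.11660551]
mark [0.63813865 0.12565293 0.12      ]
rel in press axes 0.10553837903452352 0.0036610059146830534
tcp->saddle [ 0.0775278  -0.01833167  0.0394    ] exp 0.07367154380465166 -0.014053598593929347
[[ 0.103 -0.002  0.    -0.001  0.     0.001  0.002  0.003 -0.001]
 [ 0.096  0.002  0.002  0.003  0.002 -0.002  0.     0.001  0.003]
 [ 0.085  0.003 -0.001  0.003  0.003 -0.001 -0.     0.002  0.005]
 [ 0.075  0.003  0.004  0.119  0.118  0.119  0.116 -0.002 -0.002]
 [ 0.078  0.059  0.118  0.116  0.12   0.116  0.111 -0.001  0.001]
 [ 0.078  0.078  0.112  0.116  0.118  0.115  0.116  0.002  0.004]
 [ 0.079  0.079  0.099  0.11   0.112  0.116  0.101  0.001  0.001]
 [ 0.074  0.079  0.101  0.1    0.095  0.099  0.099 -0.003  0.006]
 [ 0.065  0.083  0.096  0.097  0.098  0.099  0.091  0.002 -0.001]]
```

View pics/z.png

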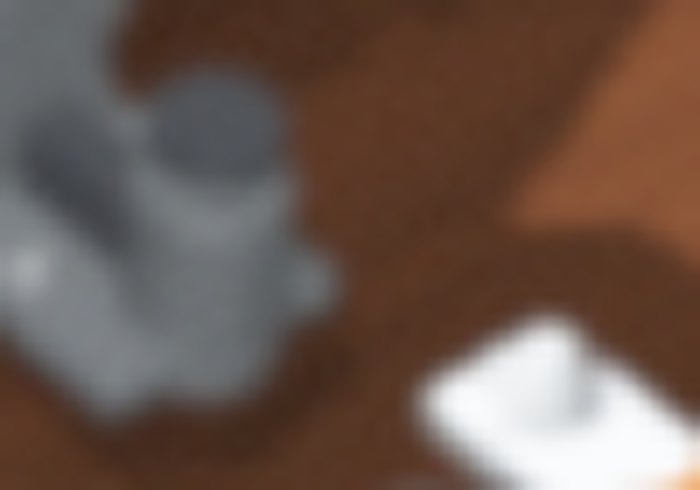

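```bash
python3 - <<'E'
from h import *
im=np.load("scene3.npz")["color"][:,:,::-1]; t=np.load("top3.npz")["color"][:,:,::-1]
def st(a):
    a=a.astype(float);return np.clip((a-150)*2.4,0,255).astype(np.uint8)
a=cv2.resize(st(im[220:242,388:412]),(400,367),interpolation=cv2.INTER_CUBIC)
b=cv2.resize(st(t[168:192,236:260]),(367,367),interpolation=cv2.INTER_CUBIC)
cv2.imwrite("pics/z2.png",np.hstack([a,b]))
E
```

```text
(no output)
```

View pics/z2.png

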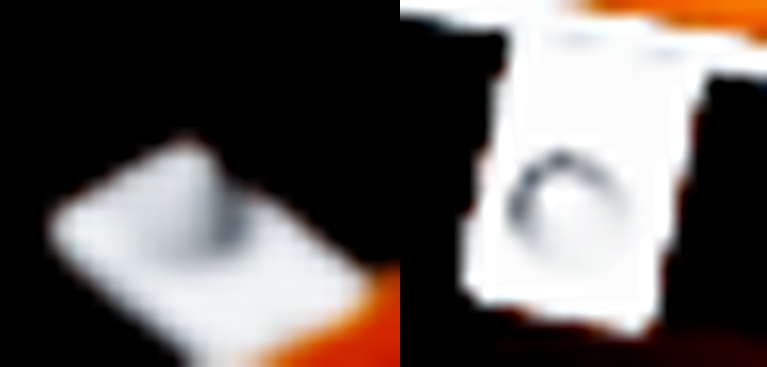

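```bash
python3 - <<'E'
from h import *
c=np.load("scene3.npz");t=np.load("top3.npz")
sd=ray(c,375.1,213.7,.1155);mk=ray(c,399.2,227.9,.120)
print("scene saddle",sd,"mark",mk)
print("top foot",ray(t,246.5,181.2,.108))
d=mk-sd;a=np.radians(-10.6);print("rel in press axes",d[0]*np.cos(a)+d[1]*np.sin(a),-d[0]*np.sin(a)+d[1]*np.cos(a))
E
```

```text
scene saddle [0.53463571 0.14265802 0.1155    ] mark [0.63171466 0.13609774 0.12      ]
top foot [0.63289489 0.13056603 0.108     ]
rel in press axes 0.0966291016390759 0.011409467803554143
```

Call:
{"fn": "play_rows", "kwargs": {
  "targets": [
    [10,0,0,0,36],
    [25,0,0,0,36],
    [36,0,-1,0,36],
    [39,0,-2,0,36],
    [39,0,-2.5,0,36]
  ]
}}

```text
time_s: 4.35
ee_pos: [0.4567, 0.1616, 0.0363]
tool_rot: [-1.119, 1.569, -2.88]
wrist_force: [0.1, -0.3, -6.6]
opening: 0.0397
```

Call:
{"fn": "play_rows", "kwargs": {
  "targets": [
    [0,8,0,0,36],
    [0,20,0,0,36],
    [0,32,0,0,36],
    [0,40,0,0,36],
    [0,40,0,0,36]
  ]
}}

```text
time_s: 4.77
ee_pos: [0.4983, 0.1543, 0.038]
tool_rot: [1.921, 1.569, 0.16]
wrist_force: [-0.2, -0.2, -7.3]
opening: 0.0402
```

```bash
python3 - <<'E'
from h import *
from workcell import telemetry,read_camera
st=telemetry.observe()
go(st,[.5575,.1425,.0366],79.4)
c=read_camera("scene"); np.savez(f"scene4.npz",**c)
cv2.imwrite(f"pics/scene4.png",cv2.resize(c["color"][185:255,345:415][:,:,::-1],None,fx=8,fy=8,interpolation=cv2.INTER_CUBIC))
E
```

```text
pos [0.4983 0.1543 0.038 ] jaw -100.88 tilt 0.11 q6 1.99 t 4.77 F [-0.2 -0.2 -7.3] op 40.2
shift [ 1.5 60.4  0.4] turn -0.28
```

View pics/scene4.png

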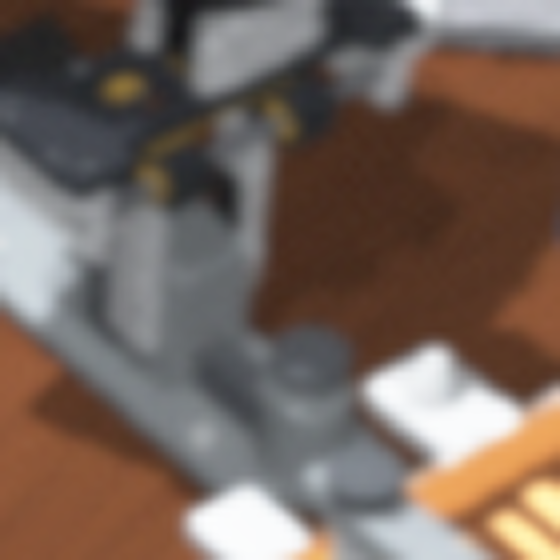

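```bash
python3 - <<'E'
from h import *
c=np.load("scene4.npz")
S=lambda x,y:((x+.5)/8-.5+345,(y+.5)/8-.5+185)
sd=ray(c,*S(313,360),.0774);mk=ray(c,398.6,229.9,.120)
print(S(313,360),sd,mk)
d=mk-sd;a=np.radians(-10.6);print("rel in press axes",d[0]*np.cos(a)+d[1]*np.sin(a),-d[0]*np.sin(a)+d[1]*np.cos(a))
print("exp saddle",.4983+.075*np.cos(np.radians(-10.9)),.1543+.075*np.sin(np.radians(-10.9)))
E
```

```text
(383.6875, 229.5625) [0.57667755 0.13738252 0.0774    ] [0.63563923 0.12768548 0.12      ]
rel in press axes 0.05973930272027676 0.0013145195865507976
exp saddle 0.5719469034522333 0.14011784177575815
```

Call:
{"fn": "play_rows", "kwargs": {
  "targets": [
    [0,10,0,0,36],
    [0,24,0,0,36],
    [0,40,0,0,36],
    [0,54,-0.5,0,36],
    [0,60,-0.5,0,36]
  ]
}}

```text
time_s: 5.23
ee_pos: [0.5564, 0.1437, 0.0376]
tool_rot: [1.879, 1.57, 0.119]
wrist_force: [-0.5, 1.0, -6.8]
opening: 0.04
```

Call:
{"fn": "play_rows", "kwargs": {
  "targets": [
    [0,0,0,0,36],
    [0,0,0,0,36]
  ]
}}

```text
time_s: 5.4
ee_pos: [0.5547, 0.1439, 0.0372]
tool_rot: [-1.289, 1.57, -3.049]
wrist_force: [-0.1, -1.0, -6.9]
opening: 0.0396
```

```bash
python3 - <<'E'
from h import *
from workcell import telemetry,read_camera
st=telemetry.observe()
go(st,[.5575,.1425,.0306],79.4)
for n in("scene","top"):
    c=read_camera(n); np.savez(f"{n}5.npz",**c)
    s=(slice(185,255),slice(345,415)) if n=="scene" else (slice(150,250),slice(200,300))
    cv2.imwrite(f"pics/{n}5.png",cv2.resize(c["color"][s][:,:,::-1],(500,500),interpolation=cv2.INTER_CUBIC))
E
```

```text
pos [0.5547 0.1439 0.0372] jaw -100.84 tilt 0.06 q6 1.95 t 5.4 F [-0.1 -1.  -6.9] op 39.6
shift [6.6 3.  0.8] turn -0.24
```

View pics/scene5.png

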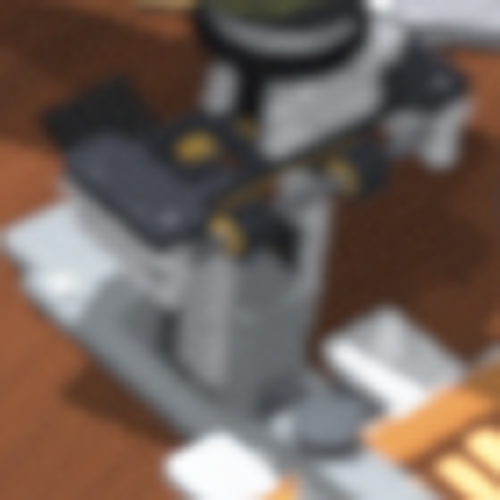

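View pics/top5.png

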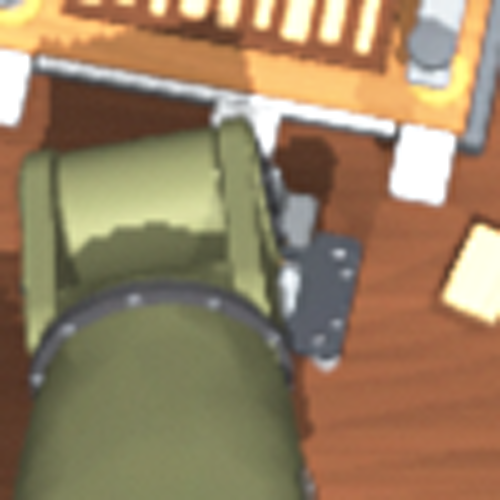

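Call:
{"fn": "play_rows", "kwargs": {
  "targets": [
    [2,1,0,0,36],
    [4,2,0.3,0,36],
    [6,2,0.3,0,36],
    [6,2,0.3,0,36],
    [6,2,0.3,0,36]
  ]
}}

```text
time_s: 5.92
ee_pos: [0.5572, 0.1431, 0.0313]
tool_rot: [-1.151, 1.57, -2.911]
wrist_force: [0.3, 0.4, -7.3]
opening: 0.0395
```

Call:
{"fn": "play_rows", "kwargs": {
  "targets": [
    [0.5,0,0,0,36],
    [1,0,0,0,36],
    [1,0,0,0,36]
  ]
}}

```text
time_s: 6.17
ee_pos: [0.5575, 0.1432, 0.0307]
tool_rot: [2.271, 1.571, 0.511]
wrist_force: [-1.0, -0.1, -4.4]
opening: 0.0395
```

```bash
python3 - <<'E'
from h import *
from workcell import telemetry,read_camera
st=telemetry.observe()
go(st,[.5575,.1425,.0306],79.4)
E
```

```text
pos [0.5575 0.1432 0.0307] jaw -100.84 tilt 0.01 q6 1.95 t 6.17 F [-1.  -0.1 -4.4] op 39.5
shift [0.1 0.2 0.7] turn -0.24
```

Call:
{"fn": "play_rows", "kwargs": {
  "targets": [
    [0.5,0,0,0,36],
    [0.5,0,0,0,60],
    [0.5,0,0,0,75],
    [0.5,0,0,0,75],
    [0.5,0,0,0,75]
  ]
}}

```text
time_s: 6.58
ee_pos: [0.5577, 0.1432, 0.0302]
tool_rot: [1.911, 1.57, 0.151]
wrist_force: [-0.2, 0.4, -0.4]
opening: 0.0631
```

Call:
{"fn": "play_rows", "kwargs": {
  "targets": [
    [-5,0,0,0,75],
    [-30,0,0,0,75],
    [-65,0,0,0,75],
    [-100,0,0,0,75],
    [-115,0,0,0,75]
  ]
}}

```text
time_s: 7.0
ee_pos: [0.5587, 0.1434, 0.1501]
tool_rot: [1.949, 1.565, 0.189]
wrist_force: [0.1, 0.1, 0.2]
opening: 0.075
```

Call:
{"fn": "play_rows", "kwargs": {
  "targets": [
    [0,-30,0,0,60],
    [0,-65,0,0,30],
    [0,-105,0,0,0],
    [0,-112,0,0,0],
    [0,-112,0,0,0]
  ]
}}

```text
time_s: 7.42
ee_pos: [0.4462, 0.1647, 0.1458]
tool_rot: [2.078, 1.57, 0.32]
wrist_force: [0.3, 0.1, 0.4]
opening: 0.045
```

```bash
python3 - <<'E'
from h import *
from workcell import telemetry,read_camera
st=telemetry.observe()
go(st,[.4525,.163,.120],79.4)
for n in("scene","top"):
    c=read_camera(n); np.savez(f"{n}6.npz",**c)
    s=(slice(175,265),slice(325,415)) if n=="scene" else (slice(150,250),slice(200,300))
    cv2.imwrite(f"pics/{n}6.png",cv2.resize(c["color"][s][:,:,::-1],(540,540),interpolation=cv2.INTER_CUBIC))
E
```

```text
pos [0.4462 0.1647 0.1458] jaw -100.76 tilt 0.07 q6 2.04 t 7.42 F [0.3 0.1 0.4] op 45.0
shift [25.9  6.5  0.5] turn -0.16
```

View pics/scene6.png

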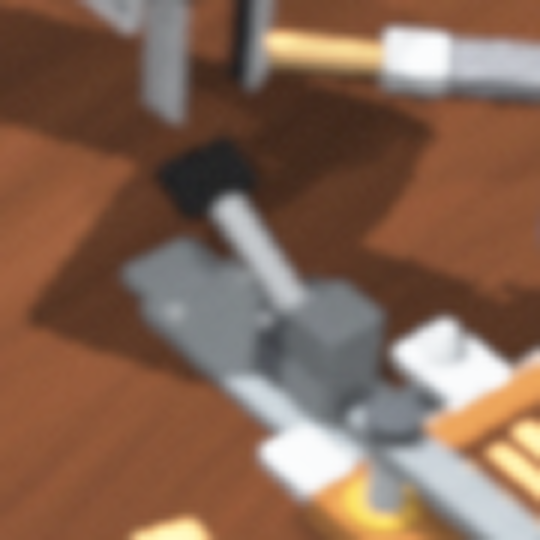

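View pics/top6.png

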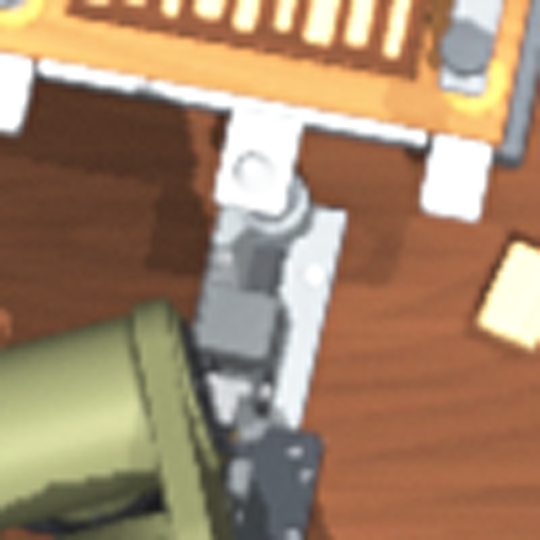

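```bash
python3 - <<'E'
from h import *
t=np.load("top6.npz")["color"][:,:,::-1]
cv2.imwrite("pics/t6.png",cv2.resize(t[170:230,232:272],(560,840),interpolation=cv2.INTER_CUBIC)[:600])
E
```

```text
(no output)
```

View pics/t6.png

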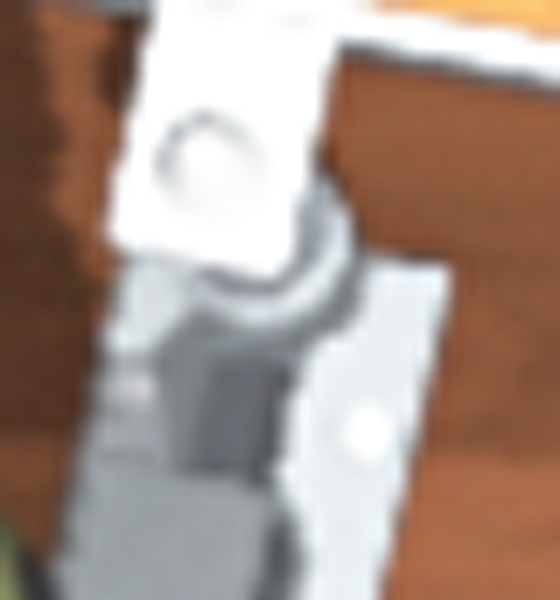

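```bash
python3 - <<'E'
from h import *
t=np.load("top6.npz");z=cv2.imread("pics/t6.png")
f=lambda p:tuple(((proj(t,p)-[232,170]+.5)*14-.5).round().astype(int))
inv=lambda x,y,h:ray(t,(x+.5)/14-.5+232,(y+.5)/14-.5+170,h)
mk=inv(212,163,.112);print("mark",mk)
# block top corners and front edge
print("blk front corners",inv(118,468,.076),inv(275,490,.076),"base front right corner",inv(452,265,.012))
a=np.radians(-10.84);o=np.array([.5577,.1432]);sd=o+.075*np.array([np.cos(a),np.sin(a)]);print("saddle by tcp",sd)
th=np.linspace(0,2*np.pi,60)
for h,r,col in((.07,.016,(0,0,255)),(.052,.019,(0,255,0))):
    for q in th: cv2.circle(z,f([sd[0]+r*np.cos(q),sd[1]+r*np.sin(q),h]),1,col,-1)
for x,y in((.018,.02),(.018,-.02),(-.018,.02)):
    p=o+[x*np.cos(a)-y*np.sin(a),x*np.sin(a)+y*np.cos(a)];cv2.circle(z,f([*p,.076]),4,(255,0,0),-1);print("pred blk",p)
p=o+[.094*np.cos(a)+.035*np.sin(a),.094*np.sin(a)-.035*np.cos(a)];print("pred base corner",p);cv2.circle(z,f([*p,.012]),4,(255,0,255),-1)
cv2.imwrite("pics/t6b.png",z)
E
```

```text
mark [0.6319306  0.12950763 0.112     ]
blk front corners [0.57597068 0.1523484  0.076     ] [0.57152739 0.11962542 0.076     ] base front right corner [0.63526391 0.09041374 0.012     ]
saddle by tcp [0.63136171 0.12909497]
pred blk [0.57914015 0.15945792]
pred blk [0.57161747 0.12017167]
pred blk [0.54378253 0.16622833]
pred base corner [0.64344034 0.09114623]
```

View pics/t6b.png

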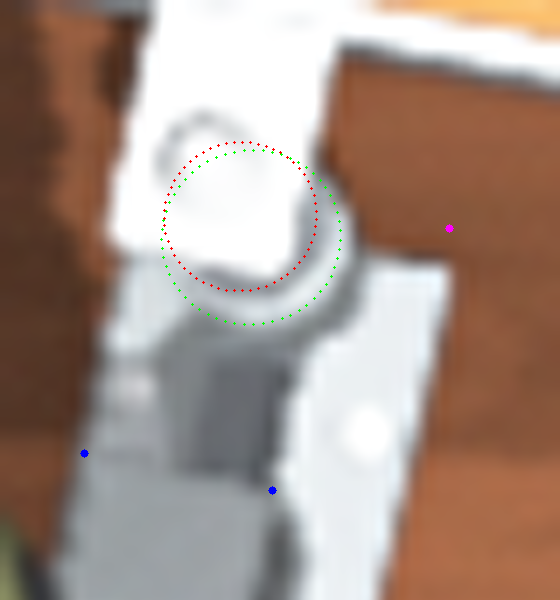

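Call:
{"fn": "play_rows", "kwargs": {
  "targets": [
    [0,6.5,0.5,0,0],
    [10,6.5,0.5,0,0],
    [20,6.5,0.5,0,0],
    [30,6.5,0.5,0,0],
    [36,6.5,0.5,0,0]
  ],
  "force": 30
}}

```text
time_s: 7.93
ee_pos: [0.4532, 0.1621, 0.1067]
tool_rot: [-1.115, 1.568, -2.876]
wrist_force: [-0.1, -0.4, 0.1]
opening: 0.0036
```

Call:
{"fn": "play_rows", "kwargs": {
  "targets": [
    [0,0,0,0,0],
    [0,0,0,0,0]
  ]
}}

```text
time_s: 8.1
ee_pos: [0.4535, 0.1624, 0.1085]
tool_rot: [-1.117, 1.57, -2.877]
wrist_force: [0.5, -0.2, 0.0]
opening: 0.0006
```

```bash
python3 - <<'E'
from h import *
from workcell import telemetry,read_camera
st=telemetry.observe()
go(st,[.4526,.1633,.100],79.4)
c=read_camera("scene")
cv2.imwrite(f"pics/scene7.png",cv2.resize(c["color"][165:255,325:415][:,:,::-1],(540,540),interpolation=cv2.INTER_CUBIC))
E
```

```text
pos [0.4535 0.1624 0.1085] jaw -100.84 tilt 0.06 q6 2.03 t 8.1 F [ 0.5 -0.2  0. ] op 0.6
shift [ 8.5 -1.1 -0.7] turn -0.24
```

View pics/scene7.png

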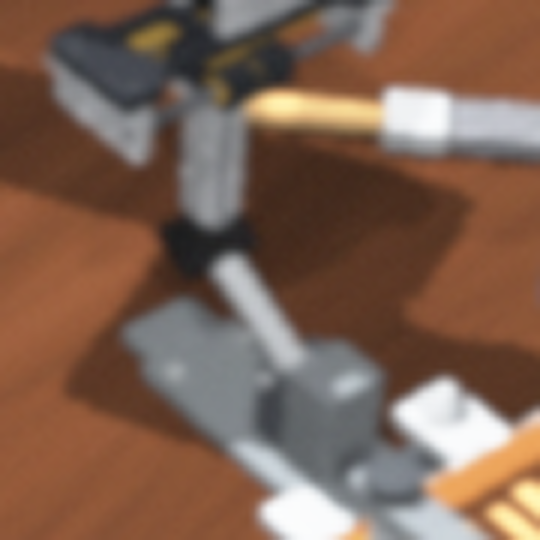

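Call:
{"fn": "play_rows", "kwargs": {
  "targets": [
    [7,-1,-0.5,0,0],
    [14,-3,-0.5,0,0],
    [21,-5,-0.5,0,0],
    [28,-7,-0.5,0,0],
    [34,-9,-0.5,0,0]
  ]
}}

```text
time_s: 8.57
ee_pos: [0.4448, 0.1648, 0.0742]
tool_rot: [1.982, 1.571, 0.222]
wrist_force: [4.0, -0.2, 8.0]
opening: 0.0002
```

Call:
{"fn": "play_rows", "kwargs": {
  "targets": [
    [6,-1,0,0,0],
    [12,-2,0,0,0],
    [18,-2,0,0,0],
    [23,-2,0,0,0],
    [26,-2,0,0,0]
  ]
}}

```text
time_s: 8.98
ee_pos: [0.4435, 0.1651, 0.049]
tool_rot: [1.877, 1.569, 0.117]
wrist_force: [-4.0, -1.6, 26.1]
opening: 0.0005
```

Call:
{"fn": "play_rows", "kwargs": {
  "targets": [
    [1,0,0,0,0],
    [2,0,0,0,0],
    [2,0,0,0,0],
    [2,0,0,0,0]
  ]
}}

```text
time_s: 9.32
ee_pos: [0.4437, 0.1652, 0.0486]
tool_rot: [1.911, 1.569, 0.151]
wrist_force: [-8.9, -3.5, 29.7]
opening: 0.0003
```

```bash
python3 - <<'E'
from h import *
from workcell import telemetry,read_camera
st=telemetry.observe()
go(st,[.4418,.1654,.047],79.4)
ims=[]
for n in("scene","top"):
    c=read_camera(n); np.savez(f"{n}8.npz",**c)
    s=(slice(165,255),slice(325,415)) if n=="scene" else (slice(160,250),slice(205,295))
    ims.append(cv2.resize(c["color"][s][:,:,::-1],(400,400),interpolation=cv2.INTER_CUBIC))
cv2.imwrite("pics/j8.png",np.hstack(ims))
E
```

```text
pos [0.4437 0.1652 0.0486] jaw -100.83 tilt 0.13 q6 2.04 t 9.32 F [-8.9 -3.5 29.7] op 0.3
shift [ 1.6 -1.9  0.2] turn -0.23
```

View pics/j8.png

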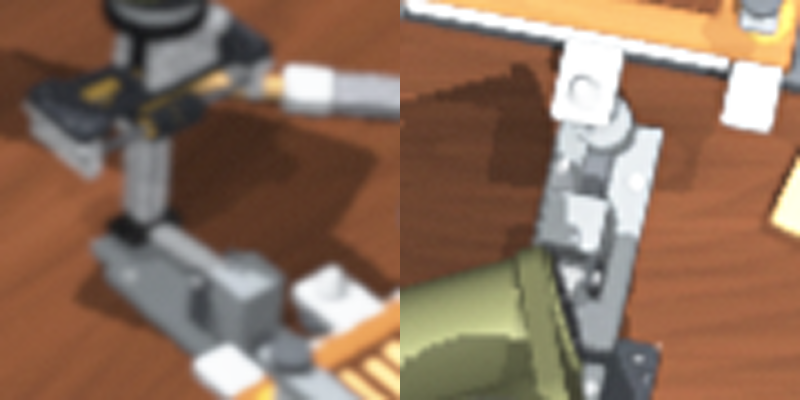

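```bash
cat > chk.py <<'E'
from h import *
import sys
a=[np.load(f"top{k}.npz") for k in (6,int(sys.argv[1]))]
P=[cloud(x) for x in a]
for n,(u0,u1,v0,v1) in dict(lug=(243,255,174,186),bedslats=(230,270,125,150),block=(240,248,206,214),base=(255,260,192,215)).items():
    print(n,[np.median(p[v0:v1,u0:u1,2]).round(4) for p in P])
g=[cv2.cvtColor(x["color"],cv2.COLOR_RGB2GRAY).astype(np.float32) for x in a]
s=(slice(183,222),slice(252,270)) # right side of jack
print("jack shift px",cv2.phaseCorrelate(g[0][s].copy(),g[1][s].copy()))
for n,s in dict(tin=(slice(170,200),slice(174,198)),pack=(slice(190,220),slice(285,310)),press=(slice(95,170),slice(190,305))).items(): print(n,cv2.phaseCorrelate(g[0][s].copy(),g[1][s].copy()))
z=[cv2.resize(x["color"][170:230,232:272,::-1],(400,600),interpolation=cv2.INTER_CUBIC) for x in a]
cv2.imwrite(f"pics/cmp{sys.argv[1]}.png",np.hstack(z))
E
python3 chk.py 8
```

```text
lug [np.float64(0.1031), np.float64(0.1164)]
bedslats [np.float64(0.1173), np.float64(0.1306)]
block [np.float64(0.0749), np.float64(0.0747)]
base [np.float64(0.0105), np.float64(0.0112)]
jack shift px ((-0.29953678404319106, -0.2575262193512131), 0.9043842573960622)
tin ((-0.09996523496305976, -0.2545656170734141), 0.9726166195339627)
pack ((0.3234622031217995, 0.10544644264994751), 0.9776589600245158)
press ((-0.40725264527995364, -0.28413241920431886), 0.8640604654947917)
```

View pics/cmp8.png

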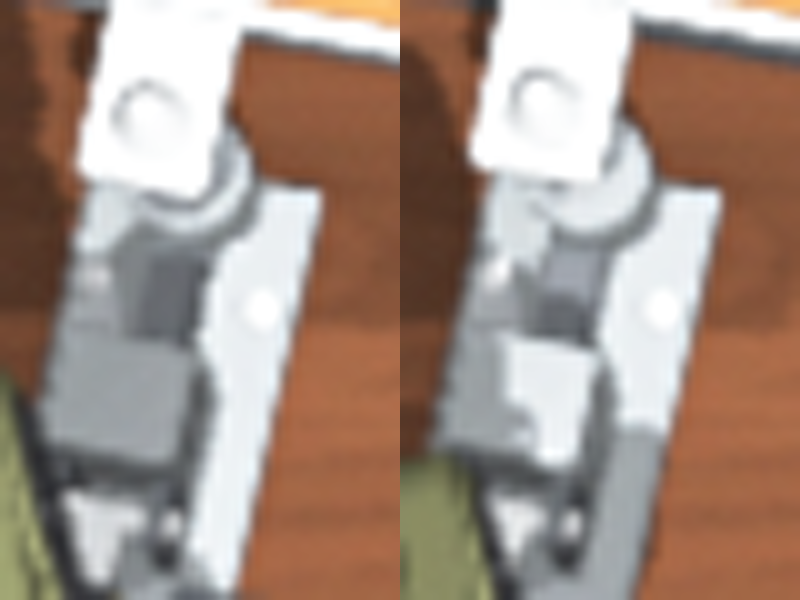

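Bed is up 13.3 mm, so it's fully pressed, and the jack hasn't shifted. Now I'll let the handle rise fully.

Call:
{"fn": "play_rows", "kwargs": {
  "targets": [
    [-6,0,0,0,0],
    [-13,0,0,0,0],
    [-20,1,0,0,0],
    [-27,2,0,0,0],
    [-34,4,0,0,0]
  ]
}}

```text
time_s: 9.83
ee_pos: [0.4467, 0.1643, 0.0811]
tool_rot: [-0.767, 1.571, -2.527]
wrist_force: [0.1, 0.5, 1.9]
opening: 0.0006
```

Call:
{"fn": "play_rows", "kwargs": {
  "targets": [
    [-7,2,0,0,0],
    [-14,4,0,0,0],
    [-21,6,0,0,0],
    [-28,8,0,0,0],
    [-34,8,0,0,0]
  ]
}}

```text
time_s: 10.25
ee_pos: [0.455, 0.1627, 0.1155]
tool_rot: [-0.774, 1.571, -2.534]
wrist_force: [-0.6, 0.2, -0.5]
opening: 0.0006
```

Call:
{"fn": "play_rows", "kwargs": {
  "targets": [
    [0,0,0,0,0],
    [0,0,0,0,0],
    [0,0,0,0,0],
    [0,0,0,0,0],
    [0,0,0,0,0]
  ]
}}

```text
time_s: 10.67
ee_pos: [0.4546, 0.1628, 0.1146]
tool_rot: [-1.13, 1.57, -2.89]
wrist_force: [-0.0, 0.1, -0.1]
opening: 0.0005
```

```bash
python3 - <<'E'
from h import *
from workcell import telemetry,read_camera
st=telemetry.observe()
go(st,[.4526,.1633,.1085],79.4)
ims=[]
for n in("scene","top"):
    c=read_camera(n); np.savez(f"{n}9.npz",**c)
    s=(slice(165,255),slice(325,415)) if n=="scene" else (slice(160,250),slice(205,295))
    ims.append(cv2.resize(c["color"][s][:,:,::-1],(400,400),interpolation=cv2.INTER_CUBIC))
cv2.imwrite("pics/j9.png",np.hstack(ims))
E
python3 chk.py 9
```

```text
pos [0.4546 0.1628 0.1146] jaw -100.83 tilt 0.04 q6 2.03 t 10.67 F [-0.   0.1 -0.1] op 0.5
shift [ 6.1 -2.  -0.1] turn -0.23
lug [np.float64(0.1031), np.float64(0.1025)]
bedslats [np.float64(0.1173), np.float64(0.1173)]
block [np.float64(0.0749), np.float64(0.0746)]
base [np.float64(0.0105), np.float64(0.0113)]
jack shift px ((-0.02868427769308113, 0.09092302013278086), 0.8413373582892948)
tin ((0.2565424529036946, 0.09288286484879293), 0.9804381605651643)
pack ((0.42947496516131345, 0.025399378481777646), 0.9932107356389364)
press ((0.009377815470664075, 0.5198429384657075), 0.9885025066799588)
```

View pics/j9.png

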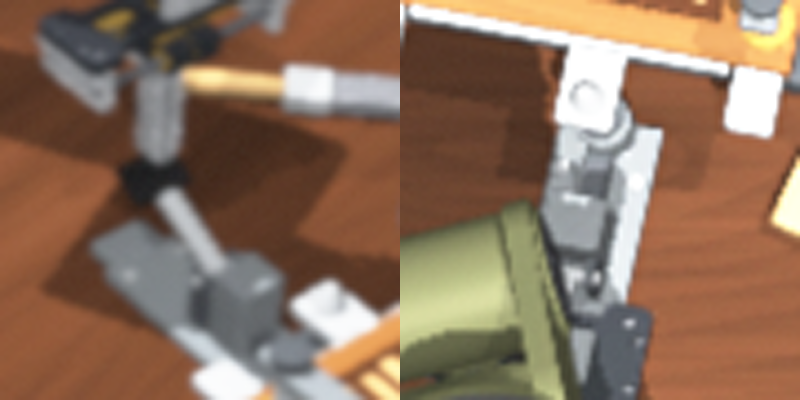

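Call:
{"fn": "play_rows", "kwargs": {
  "targets": [
    [6,-1,0,0,0],
    [14,-3,0,0,0],
    [21,-4,0,0,0],
    [28,-6,0,0,0],
    [34,-8,0,0,0]
  ]
}}

```text
time_s: 11.18
ee_pos: [0.4465, 0.1643, 0.0799]
tool_rot: [-1.144, 1.57, -2.904]
wrist_force: [0.6, 0.7, 1.8]
opening: 0.0003
```

Call:
{"fn": "play_rows", "kwargs": {
  "targets": [
    [7,-1,0,0,0],
    [14,-3,0,0,0],
    [21,-4,0,0,0],
    [28,-4,0,0,0],
    [31,-4,0,0,0]
  ]
}}

```text
time_s: 11.6
ee_pos: [0.4438, 0.165, 0.0498]
tool_rot: [1.826, 1.568, 0.067]
wrist_force: [1.6, -1.9, 15.9]
opening: 0.0002
```

Call:
{"fn": "play_rows", "kwargs": {
  "targets": [
    [1,0,0,0,0],
    [2,0,0,0,0],
    [2,0,0,0,0],
    [2,0,0,0,0],
    [2,0,0,0,0]
  ]
}}

```text
time_s: 12.02
ee_pos: [0.4441, 0.1651, 0.0492]
tool_rot: [1.854, 1.568, 0.094]
wrist_force: [-3.2, -4.3, 21.6]
opening: 0.0004
```

Call:
{"fn": "play_rows", "kwargs": {
  "targets": [
    [0,0,0,0,0],
    [0,0,0,0,0],
    [0,0,0,0,0],
    [0,0,0,0,0],
    [0,0,0,0,0]
  ]
}}

```text
time_s: 12.43
ee_pos: [0.4441, 0.1651, 0.0492]
tool_rot: [1.846, 1.568, 0.086]
wrist_force: [-4.4, -2.8, 22.8]
opening: 0.0006
```

```bash
python3 - <<'E'
from h import *
from workcell import telemetry,read_camera
st=telemetry.observe()
go(st,[.4437,.1652,.0486],79.4)
ims=[]
for n in("scene","top"):
    c=read_camera(n); np.savez(f"{n}10.npz",**c)
    s=(slice(165,255),slice(325,415)) if n=="scene" else (slice(160,250),slice(205,295))
    ims.append(cv2.resize(c["color"][s][:,:,::-1],(400,400),interpolation=cv2.INTER_CUBIC))
cv2.imwrite("pics/j10.png",np.hstack(ims))
E
python3 chk.py 10
```

```text
pos [0.4441 0.1651 0.0492] jaw -100.83 tilt 0.18 q6 2.04 t 12.43 F [-4.4 -2.8 22.8] op 0.6
shift [ 0.6 -0.4 -0. ] turn -0.23
lug [np.float64(0.1031), np.float64(0.1162)]
bedslats [np.float64(0.1173), np.float64(0.1304)]
block [np.float64(0.0749), np.float64(0.0742)]
base [np.float64(0.0105), np.float64(0.0115)]
jack shift px ((-0.38119375356278873, -0.26680577630356694), 0.9068374686770969)
tin ((-0.08500673507074552, -0.2769384094812821), 0.9743233872784509)
pack ((0.4629963062339719, 0.02007680246135024), 0.9603660724957784)
press ((-0.42398140627948777, -0.3078517139354702), 0.856347464243571)
```

View pics/j10.png

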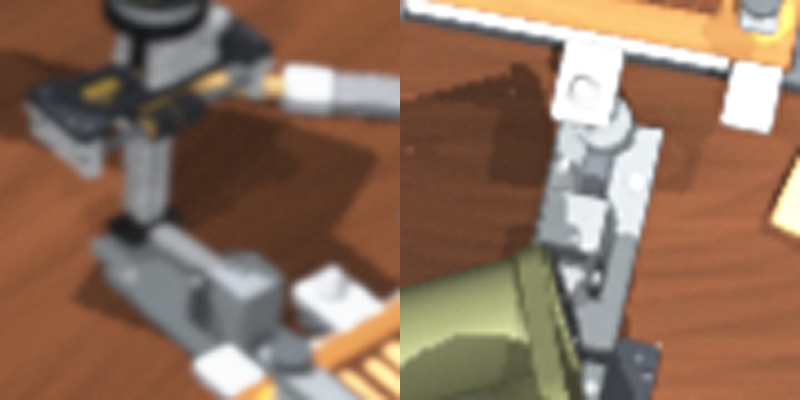

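Call:
{"fn": "play_rows", "kwargs": {
  "targets": [
    [0.5,0,0,0,0],
    [1,0,0,0,0],
    [1,0,0,0,0],
    [1,0,0,0,0]
  ]
}}

```text
time_s: 12.87
ee_pos: [0.4442, 0.1651, 0.0487]
tool_rot: [1.856, 1.567, 0.097]
wrist_force: [-7.0, -4.0, 29.2]
opening: 0.0004
```

```bash
python3 - <<'E'
from h import *
from workcell import telemetry,read_camera,bot
for n in ("top","scene"):
    c=read_camera(n); np.savez(n+"11.npz",**c); cv2.imwrite(f"pics/{n}11.png",c["color"][:,:,::-1])
go(telemetry.observe(),[.4437,.1652,.0486],79.4)
E
python3 chk.py 11
```

```text
pos [0.4442 0.1651 0.0487] jaw -100.83 tilt 0.19 q6 2.04 t 12.97 F [-6.5 -4.9 30. ] op 0.7
shift [ 0.1 -0.5  0. ] turn -0.23
lug [np.float64(0.1031), np.float64(0.1155)]
bedslats [np.float64(0.1173), np.float64(0.1306)]
block [np.float64(0.0749), np.float64(0.0749)]
base [np.float64(0.0105), np.float64(0.0109)]
jack shift px ((-0.31051732171477653, -0.2966611770817629), 0.901245094007916)
tin ((-0.09514900874328447, -0.26055688523463516), 0.9677375634511312)
pack ((0.3916074391947735, -0.042298357805604425), 0.9381784429550171)
press ((-0.414725729228671, -0.27311269332730603), 0.8689180342356364)
```

View pics/top11.png

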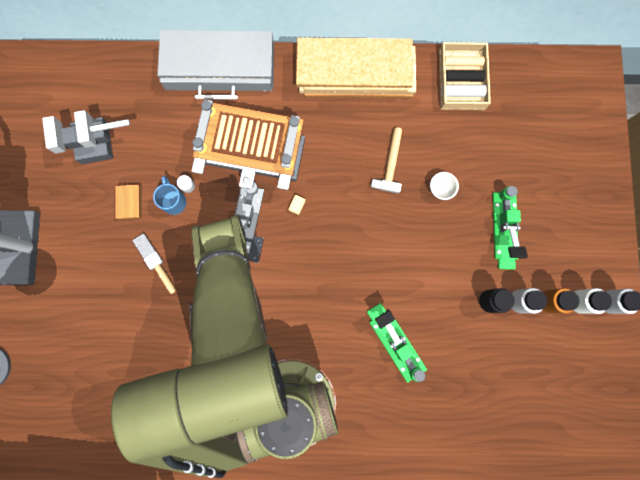

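The jack stands under the lug at (247,180) with the handle held down, and the bystanders are where they were in the first picture. Handing in.

```bash
python3 -c "
from workcell import bot
print(bot.close_job())"
```

```text
the job is handed in; nothing more can be done
None
```

The job is done and handed in at about 13 s. I set the jack upright on the table under the marked lift pad and pressed its handle fully down. I then let it come fully up (no force left on the tool, bed back at rest) and pressed it down again, and the arm is still holding it there.

**Last checks:**
- **Bed:** it is raised about 13 mm on both the bed and the lug, which matches the expected 13 mm.
- **Handle:** it is held against its stop with about 30 N at the fingertips, TCP height 48.7 mm.
- **Centring:** before pumping, the top view put the saddle centre within about 1 mm of the mark. The jack moved less than half a pixel (about 1 mm) during pumping.
- **Bystanders:** the tin and packing block showed shifts under half a pixel. The others look unmoved by eye.

**Disagreement:** scene-camera readings of the cone tip varied by several mm, because the white tip blends into the lug. I relied on the top view and the press geometry, which agreed with each other.

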